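Bring the thread checker lightly onto the hub bolt

ROBOT

A 6-joint arm with a two-finger parallel gripper is mounted at the origin on the work surface. World frame = base frame: x ahead of the robot, y to its left, z up, the work surface at z = 0. Lengths are in mm, angles in rad, forces in N, time in s.
With the tool pointing down it reaches from about 400 to 925 mm from the base axis. Payload 12.5 kg.
Tool frame: the origin (TCP) lies midway between the tips of the shut fingers; the grasp point (between the pads) lies 19 mm behind it; z points along the fingers, y is the line along which they close (so a half turn about z gives the same grasp; the last joint's range is limited). The gripper opens to 95 mm and grips with 3 to 60 N. Pads are 20 mm wide; open, the fingers measure 119 mm over their backs; the gripper's body (75 mm by 180 mm) begins 59 mm behind the grasp point.
Start: joints at [-1.27, 0.491, 1.559, -0, 1.092, -0.106], TCP at [247.319, -574.003, 214.661] pointing down, gripper open.
Joint ranges: [-3.1, 3.1], [-0.84, 2.19], [0.05, 2.79], [-1.13, 4.28], [0.06, 2.93], [-2.69, 2.69]. Speed limits (rad/s): [2.22, 2.22, 2.79, 3.14, 3.14, 3.14].

INTERFACE

Orientations are given as [roll, pitch, yaw] about the fixed x, y, z axes, in that order (R = Rz(yaw) Ry(pitch) Rx(roll)).
In Python, from cell import * gives the robot as it stands. The module is installed in compiled form; this text tells all that it offers.
- The arm moves only by the tool arm_command, never from a script. Its arguments are lists of equal length, an entry for each row: "delta_pos": the shift along the world's x, y, z in units of 250 mm (1.0 is 250 mm), a list of three; "delta_rot": the turn, a rotation vector about the world's x, y, z in units of 90 degrees (1.0 is 90 degrees), a list of three; "claw": the closure, from 0 (fully open) to 1 (shut). In form: {"delta_pos": [[tx, ty, tz], ...], "delta_rot": [[wx, wy, wz], ...], "claw": [claw, ...]}. A call has exactly 5 rows; each row is the pose to reach, as a shift and turn from the pose commanded when the call began; what a row does not reach only later rows make up. A row lasts 1/12 s, in which the tool goes at most 41.7 mm and 7.16 degrees, less where a joint would pass 70% of its speed; a pose out of reach is approached as far as the arm can. A call with a number of a shift or a turn outside -1 to 1 is refused whole. A call with a gripper value outside its range is refused whole. The fingers move at their own pace and stop on an object; the grip force is fixed at half the most. Time passes only in rows, so rows that repeat a pose let the fingers close, or fill a call up. It gives the time, the measured TCP pose, the force, the opening and the grip force at its end, in the units of the state.
- state(): the state, without advancing time (a new reading comes with each control period).
- read_camera(name): name is "scene" or "top" or "wrist"; returns the picture (384x512x3 uint8, red, green, blue); there is no depth.
- calibration(name): a dict with "camera_matrix" (3x3 intrinsics, pixels), "T" (4x4, takes a point from camera to world coordinates). Camera axes: x right, y down, z forward; pixel columns grow to the right and rows downward; lengths in mm; the calibration is good to about 2 mm. A picture is of the moment at which its call begins: read the wrist's pose just before it. calibration takes no time and is no camera call; for the wrist camera it gives the pose at the moment of the call.
- job_done(): hands the job in; it is judged then, once.
The state is a dict: "t": time; "joints": joint angles; "qvel": joint speeds; "tau": joint torques, N m; "eef_pos": TCP position; "tcp_rot": TCP orientation; "ft_force": force on the tool from outside, world axes, zero at the start; "moment": the same for the moment, N m; "opening": opening from 0.0 (shut) to 1.0 (fully open); "grip_force": force on a finger pad.
Only numpy, scipy, OpenCV 4.12 (cv2) and the standard library are available. Lean on these libraries where they do the work, as an engineer would, in place of code of your own. Each camera call takes 0.05 s, during which the arm holds its last target. There are 200 camera calls.

TASK

First, with the checker's foot still clear of the bolt, push the brass dog pin round so that the white line on the dial meets the brass mark on the base plate. Then slide the red thread checker along its rail until its sprung foot bears lightly on the bolt's bright strip, with the barrel's mouth standing inside the green band of the plunger and never driven far on into the red. Keep the gripper off the bolt and the foot, and leave the washers and everything else lying about where they are.

Things in the scene. Friction and masses are not known exactly. Their poses are not given: they have to be found in the camera images.
- stand: grey fixed base plate of the inspection stand, 150 x 300 x 16 mm, top at 16 mm above the table; origin at the centre of its underside, axes: z up, y along the rail away from the bolt towards the checker's back, x across. In this frame the bolt's vertical axis is at (0, -75 mm); the checker slides along the line x = 0 towards -y.
- nest (a joint): turn of the dial with the bolt about the bolt's vertical axis, rad; 0 when the white line meets the brass mark (the bright strip then faces the checker), positive counter-clockwise from above; starts between 0.6 and 1.7, range -0.7 to 2.4, no stop or detent at 0; turns stiffly (0.08 N m of friction) and stays where it is left.
- dog (a point): centre of the top of the brass dog pin, 75 mm above the table: an upright pin 10 mm in diameter and 47 mm tall on the dial, 42 mm from the bolt's axis, on the other side of the axis from the white line. It turns with the dial: at nest = 0 it lies on the stand's -x side of the bolt.
- line (a point): outer end of the white line, 26 mm long and 6 mm wide, on the dial's top, 48 mm from the bolt's axis. The dial is dark steel, 100 mm across, its top 28 mm above the table; the aluminium collar on it, 38 mm across, reaches 42 mm above the table.
- mark (a point): inner end of the brass mark (a short bar with a cross bar) on the base plate beside the dial, on the stand's +x side of the bolt, 54 mm from the bolt's axis.
- bolt: tarnished brown hub bolt standing upright in the dial's collar, 22 mm in diameter, its top 107 mm above the table, turning with the dial; origin on its axis 42 mm above the table, z up. A bright steel strip 8 mm wide runs up its side; the strip's face is 12 mm from the axis, along the bolt's own +y, and faces the checker at nest = 0.
- checker (a joint): travel of the red thread checker along its rail towards the bolt, m: 0 to 0.095, starts between 0 and 0.035; it slides with 6 N of friction, which is more than the plunger's spring, so it stays where it is left. At nest = 0 the foot first meets the strip at checker = 0.068; beyond that the plunger goes in by the same amount.
- push_face (a point): centre of the checker's flat back face (away from the bolt), where to push it towards the stand's -y; 58 mm above the table. The checker is a red block 40 mm wide across the rail, 50 mm long along it, from 22 to 75 mm above the table. From the back face to the barrel's mouth is 54.5 mm, to the foot's face 75 mm when the plunger is free. At checker = 0 it lies at stand y = 80 mm.
- plunger (a joint): how far the sprung plunger is pushed into the barrel, m: 0 free, 0.016 at its stop; spring 350 N/m. It is 8 mm in diameter, 58 mm above the table, points to the bolt and is painted in bands from the barrel's mouth on: 3 mm white, 6 mm green, then red, so the mouth stands in the green from 3 to 9 mm (1 to 3 N).
- foot: brass foot at the plunger's end, 10 mm wide, 12 mm tall, 4 mm thick, which bears on the bolt; its origin is in the middle of its width, in the plane of the face that meets the bolt, 16 mm above the table (42 mm below the foot's middle).
- spare_bolt: tarnished hex bolt lying on the table, about 85 mm long, head 37 mm across; leave alone
- washer_a: copper crush washer, 28 mm across, 4 mm thick, lying on the stand's plate on its +x side beside the rail; leave alone
- washer_b: second copper crush washer, same size, on the same side further from the bolt; leave alone
- jar: closed jar 56 mm across, 70 mm tall, on the table; leave alone
- ring_gauge: steel ring gauge 60 mm across, 18 mm thick, lying on the table; leave alone
- brush: small brush lying on the table; leave alone

How it is judged (in metres and radians):
On the way, in this order (a step that is already met when the one before it is completed fails the run):
1. the white line meets the brass mark (within 0.1 rad) while the foot is still clear of the bolt (value of joint nest between -0.1 and 0.1 rad and value of joint plunger below 0.001 m and value of joint checker below 0.066 m), for 0.2 s.
2. the foot bears on the bolt with the barrel's mouth in the green band (value of joint nest between -0.1 and 0.1 rad and value of joint plunger between 0.003 and 0.009 m and contact force between foot and bolt above 0.5 N), for 0.3 s.
At the end, for the whole second after the job is handed in: The dial is within 0.1 rad of white line on brass mark, the foot bears on the bolt with the plunger 3 to 9 mm in (mouth in the green band), the dial and the checker are at rest, and nothing else has been disturbed (all of step 2 and velocity of joint checker between -0.01 and 0.01 m/s and velocity of joint nest between -0.05 and 0.05 rad/s); the robot touches nothing.
It fails at once if the foot presses on the bolt with more than 4.5 N (plunger nearly 13 mm in) (contact force between foot and bolt above 4.5 N).
It fails at once if the foot bears on the bolt while the line is more than 0.2 rad off the mark (contact force between foot and bolt above 0.3 N and (value of joint nest above 0.2 rad or value of joint nest below -0.2 rad)).
It fails at once if the robot touches the bolt with more than 1 N (contact force between the arm and bolt above 1 N).
It fails at once if the robot touches the foot with more than 1 N (contact force between the arm and foot above 1 N).
It fails at once if a washer, the spare bolt, the jar, the ring gauge or the brush is moved by more than 15 mm (distance of any of spare_bolt, washer_a, washer_b, jar, ring_gauge, brush from where it was at the start of the episode above 0.015 m).
It also fails if it takes over 56 s, if anything falls off the work surface, if the arm or the gripper's body presses on something with over 40 N, if the wrist force passes 120 N, or if a joint passes its speed limit or range.

## Working session

There is one attempt and no reset: what is moved stays moved. The work goes in short steps, Python scripts to look and compute and a tool call to move; the robot and the scene stay as the last step left them, time stands still between calls to the robot, and variables do not carry over. Pictures are saved under pics/ and viewed, at most 10 in all, crops included, and the job is handed in when it is done.

Besides the shell and the picture viewer there is one more tool, called after ">>>" by a JSON object that holds its "name" and its "arguments". arm_command: Moves the arm, as the interface text tells. Shifts and turns lie within -1 to 1; 1 stands for 250 mm of shift or 90 degrees of turn. Its arguments: {"type":"object","properties":{"delta_pos":{"type":"array"},"delta_rot":{"type":"array"},"claw":{"type":"array"}},"required":["delta_pos","delta_rot","claw"]}

```bash
mkdir -p pics
python3 - <<'E'
from cell import *
import cv2,numpy as np
s=state();print(s['t'],s['eef_pos'],s['tcp_rot'],s['opening'])
for n in('top','scene'):
    im=read_camera(n);cv2.imwrite(f'pics/{n}0.png',im[:,:,::-1]);c=calibration(n);print(n,np.round(c['camera_matrix'],1).tolist(),np.round(c['T'],3).tolist())
E
```

```text
0.0 [ 247.22726314 -573.7263982   214.038038  ] [-3.14041573e+00 -1.26921942e-04  4.06799246e-01] 1.0014275819991145
top [[446.5, 0.0, 256.4], [0.0, 446.5, 191.1], [0.0, 0.0, 1.0]] [[-0.027, -0.996, 0.089, 438.729], [-0.999, 0.026, -0.022, 6.686], [0.02, -0.09, -0.996, 1414.024], [0.0, 0.0, 0.0, 1.0]]
scene [[404.7, 0.0, 246.5], [0.0, 404.7, 193.5], [0.0, 0.0, 1.0]] [[-0.88, 0.376, -0.291, 856.069], [0.475, 0.682, -0.556, 572.294], [-0.011, -0.627, -0.779, 896.264], [0.0, 0.0, 0.0, 1.0]]
```

View pics/top0.png

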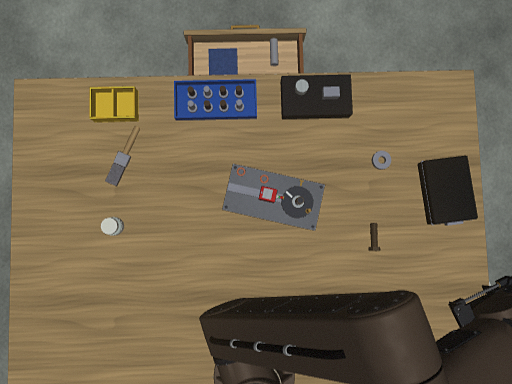

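View pics/scene0.png

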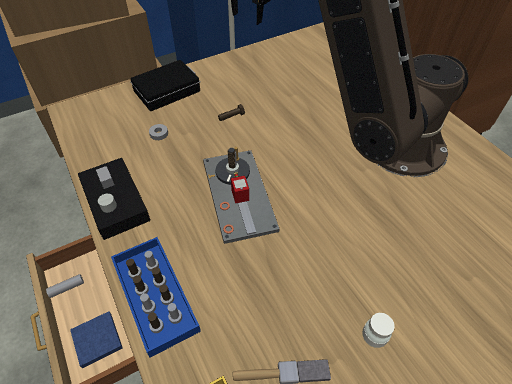

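The top view shows the plate around (275,197), the dial at (297,202) and the red checker at (268,194). The washers lie on the plate's upper edge (240,172 and 265,178). Next I'll crop and measure.

```bash
cat > h.py <<'E'
from cell import *
import cv2,numpy as np
def ray(n,px,z,c=None):
    c=c or calibration(n);K=np.array(c['camera_matrix']);T=np.array(c['T'])
    d=T[:3,:3]@np.linalg.inv(K)@np.array([px[0],px[1],1.]);o=T[:3,3]
    return (o+d*(z-o[2])/d[2])
def proj(n,p,c=None):
    c=c or calibration(n);K=np.array(c['camera_matrix']);T=np.array(c['T'])
    q=K@(T[:3,:3].T@(np.array(p,float)-T[:3,3]));return q[:2]/q[2]
E
python3 - <<'E'
from h import *
a=cv2.imread('pics/top0.png')[155:240,215:335];b=cv2.imread('pics/scene0.png')[140:250,195:285]
cv2.imwrite('pics/crop.png',np.vstack([cv2.resize(a,(600,425),interpolation=cv2.INTER_CUBIC)]))
cv2.imwrite('pics/crop2.png',cv2.resize(b,(450,550),interpolation=cv2.INTER_CUBIC))
im=cv2.imread('pics/top0.png');h=cv2.cvtColor(im,cv2.COLOR_BGR2HSV)
roi=np.zeros(h.shape[:2],np.uint8);roi[150:245,210:340]=1
m=((h[...,1]<60)|(h[...,2]<70)).astype(np.uint8)*roi
m=cv2.morphologyEx(m,cv2.MORPH_CLOSE,np.ones((9,9)))
c=max(cv2.findContours(m,0,2)[0],key=cv2.contourArea);bx=cv2.boxPoints(cv2.minAreaRect(c));print(bx)
P=np.array([ray('top',p,16) for p in bx]);print(P.round(1),P.mean(0))
print(np.linalg.norm(P-np.roll(P,1,0),axis=1))
E
```

```text
[[221.70532 209.29666]
 [232.26526 162.83301]
 [325.23578 183.96268]
 [314.67584 230.42633]]
[[ 509.7   86.    16. ]
 [ 655.7   49.7   16. ]
 [ 581.1 -242.1   16. ]
 [ 436.  -203.    16. ]] [545.62860957 -77.35482982  16.        ]
[298.23123292 150.39058232 301.18069389 150.376054  ]
```

View pics/crop.png

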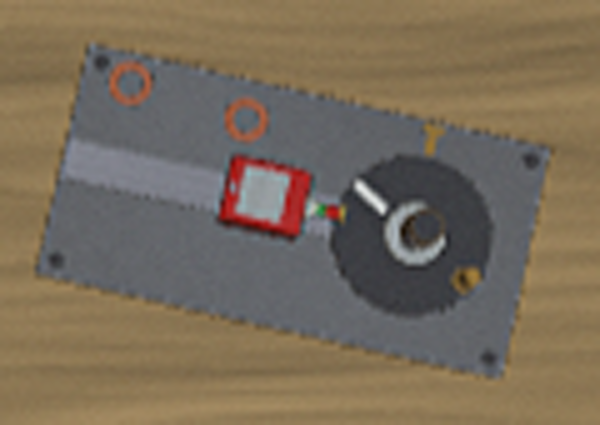

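View pics/crop2.png

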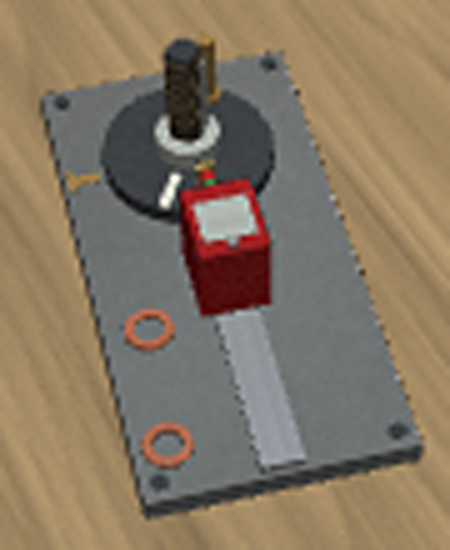

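The top crop shows the line's outer end at (357,182), the dog top at (466,279), the brass mark's inner end at (431,153), the checker's back edge on the left around (228,190), and the green and red bands fully out. The scene crop agrees.

```bash
cat >> h.py <<'E'
YAW=np.arctan2(-0.2475,0.969);O=np.array([545.6,-77.4]);R=np.array([[np.cos(YAW),-np.sin(YAW)],[np.sin(YAW),np.cos(YAW)]])
def w2s(p): return R.T@(np.array(p[:2])-O)
def s2w(p): return O+R@np.array(p,float)
E
python3 - <<'E'
from h import *
f=lambda p:((p[0]+.5)/5-.5+215,(p[1]+.5)/5-.5+155)
g=lambda p:((p[0]+.5)/5-.5+195,(p[1]+.5)/5-.5+140)
for n,p,z in [('line',(357,182),28),('mark',(431,153),16),('dog',(466,275),75),('backL',(219,226),75),('backR',(233,156),75),('frontL',(298,238),75),('frontR',(312,168),75),('wa',(247,120),18),('wb',(131,83),18)]:
    print(n,w2s(ray('top',f(p),z)).round(1))
for n,p,z in [('line',(165,205),28),('mark',(99,180),16),('dog',(206,42),75),('backcorner',(205,255),75),('backcorner',(270,243),75),('railend',(283,462),17)]:
    print('sc',n,w2s(ray('scene',g(p),z)).round(1))
print(YAW)
for q in [(-25,-140),(-42,-92),(0,110)]: print(q,s2w(q))
E
```

```text
line [ 24.5 -33.8]
mark [ 54.1 -76.2]
dog [ -20.8 -106.9]
backL [-25.   44.5]
backR [18.2 45.6]
frontL [-21.5  -3.4]
frontR [21.7 -2.5]
wa [48.4 41.6]
wb [ 55. 118.]
sc line [ 19.9 -33.8]
sc mark [ 51.2 -72.4]
sc dog [ -22.8 -108.3]
sc backcorner [13.5 45.3]
sc backcorner [-21.5  46. ]
sc railend [ -3.2 143.9]
-0.2500713801025699
(-25, -140) [ 486.73139426 -206.85843834]
(-42, -92) [ 482.13889309 -156.14444685]
(0, 110) [572.82204317  29.17842355]
```

>>> {"name": "arm_command", "arguments": {"delta_pos": [[0.44,0.66,0],[0.44,0.66,0],[0.44,0.66,0],[0.44,0.66,0],[0.44,0.66,0]], "delta_rot": [[0,0,-0.39],[0,0,-0.39],[0,0,-0.39],[0,0,-0.39],[0,0,-0.39]], "claw": [1,1,1,1,1]}}

```text
t: 0.52
eef_pos: [358.1, -406.8, 214.5]
tcp_rot: [-3.141, 0.0, -0.212]
ft_force: [0.4, -0.8, 0.5]
opening: 0.706
grip_force: 0.0
```

>>> {"name": "arm_command", "arguments": {"delta_pos": [[0.46,0.69,0],[0.46,0.69,0],[0.46,0.69,0],[0.46,0.69,0],[0.46,0.69,0]], "delta_rot": [[0,0,-0.024],[0,0,-0.024],[0,0,-0.024],[0,0,-0.024],[0,0,-0.024]], "claw": [1,1,1,1,1]}}

```text
t: 0.93
eef_pos: [473.0, -234.5, 214.6]
tcp_rot: [-3.142, 0.0, -0.244]
ft_force: [0.7, -0.7, 0.2]
opening: 0.356
grip_force: 0.0
```

>>> {"name": "arm_command", "arguments": {"delta_pos": [[0.06,0.1,0],[0.06,0.1,0],[0.06,0.1,-0.15],[0.06,0.1,-0.3],[0.06,0.1,-0.3]], "delta_rot": [[0,0,0],[0,0,0],[0,0,0],[0,0,0],[0,0,0]], "claw": [1,1,1,1,1]}}

```text
t: 1.35
eef_pos: [484.8, -210.1, 134.5]
tcp_rot: [-3.139, 0.009, -0.243]
ft_force: [0.2, 1.2, -1.1]
opening: 0.024
grip_force: 0.0
```

>>> {"name": "arm_command", "arguments": {"delta_pos": [[0.01,0,-0.1],[0.01,0,-0.2],[0.01,0,-0.33],[0.01,0,-0.33],[0.01,0,-0.33]], "delta_rot": [[0,0,0],[0,0,0],[0,0,0],[0,0,0],[0,0,0]], "claw": [1,1,1,1,1]}}

```text
t: 1.77
eef_pos: [489.6, -211.8, 57.6]
tcp_rot: [-3.141, 0.002, -0.244]
ft_force: [-1.0, -0.5, 0.3]
opening: 0.005
grip_force: 0.0
```

Run:
```python
from h import *
s=state();print(s['eef_pos'],w2s(s['eef_pos']),s['tcp_rot'])
im=read_camera('wrist');cv2.imwrite('pics/w1.png',im[:,:,::-1])
```

```text
[ 489.60244333 -211.78471732   57.58664969] [ -20.99913397 -144.06253842] [-3.14106804e+00  2.17580190e-03 -2.43932665e-01]
```

View pics/w1.png

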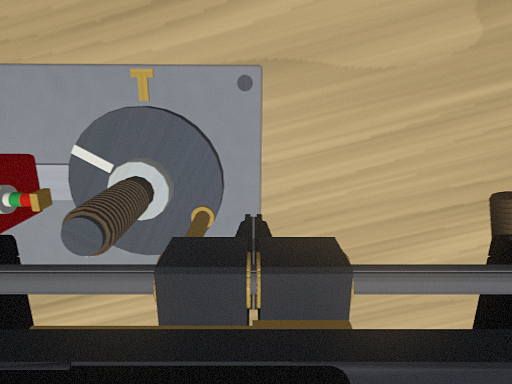

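The wrist view shows the closed fingertip at (253,215), right of the dog pin, whose base is at (203,214). The line end is at (75,150) and the mark at (143,100). Before moving I'll get the heights of the finger parts and the tip width.

Run:
```python
from h import *
c=calibration('wrist');s=state();t=np.array(s['eef_pos']);print(np.round(c['T'],3).tolist(),c['camera_matrix'][0][0])
ex=np.append(R[:,0],0);ey=np.append(R[:,1],0)
for h in (0,20,40,60,80):
  for dx in(-10,10): print(h,dx,[proj('wrist',t+ey*d+ex*dx+[0,0,h],c).round().tolist() for d in(-30,-12,0,12,30)])
a=np.deg2rad(180+59.4)
for b in(a,):
  for z in(28,75): print('dog',proj('wrist',np.append(s2w((42*np.cos(b),-75+42*np.sin(b))),z),c))
```

```text
[[-0.243, -0.936, -0.255, 562.109], [-0.97, 0.234, 0.065, -228.983], [-0.001, 0.263, -0.965, 228.471], [0.0, 0.0, 0.0, 1.0]] 319.4597985274045
0 -10 [[307.0, 249.0], [276.0, 249.0], [255.0, 249.0], [234.0, 248.0], [203.0, 248.0]]
0 10 [[308.0, 217.0], [277.0, 216.0], [255.0, 216.0], [234.0, 216.0], [202.0, 216.0]]
20 -10 [[313.0, 266.0], [278.0, 266.0], [255.0, 266.0], [232.0, 266.0], [198.0, 266.0]]
20 10 [[315.0, 231.0], [279.0, 230.0], [256.0, 230.0], [232.0, 230.0], [196.0, 230.0]]
40 -10 [[321.0, 288.0], [282.0, 288.0], [255.0, 288.0], [229.0, 288.0], [190.0, 287.0]]
40 10 [[323.0, 248.0], [283.0, 248.0], [256.0, 248.0], [229.0, 248.0], [188.0, 248.0]]
60 -10 [[331.0, 316.0], [286.0, 316.0], [256.0, 316.0], [226.0, 316.0], [181.0, 316.0]]
60 10 [[334.0, 272.0], [287.0, 272.0], [256.0, 271.0], [225.0, 271.0], [178.0, 271.0]]
80 -10 [[344.0, 355.0], [291.0, 355.0], [256.0, 355.0], [221.0, 354.0], [168.0, 354.0]]
80 10 [[349.0, 304.0], [294.0, 304.0], [257.0, 304.0], [220.0, 303.0], [164.0, 303.0]]
dog [205.39809494 215.39989245]
dog [192.41880314 246.78680881]
```

>>> {"name": "arm_command", "arguments": {"delta_pos": [[-0.008,0.035,0.02],[-0.011,0.069,0.02],[-0.021,0.096,0.02],[-0.026,0.122,0.02],[-0.032,0.149,0.02]], "delta_rot": [[0,0,0],[0,0,0],[0,0,0],[0,0,0],[0,0,0]], "claw": [1,1,1,1,1]}}

```text
t: 2.23
eef_pos: [478.2, -174.6, 63.4]
tcp_rot: [3.139, 0.006, -0.241]
ft_force: [-20.0, -12.8, 10.3]
opening: 0.004
grip_force: 8.7
```

>>> {"name": "arm_command", "arguments": {"delta_pos": [[-0.003,0.01,0],[-0.006,0.02,0],[-0.009,0.03,0],[-0.011,0.04,0],[-0.011,0.04,0]], "delta_rot": [[0,0,0],[0,0,0],[0,0,0],[0,0,0],[0,0,0]], "claw": [1,1,1,1,1]}}

```text
t: 2.65
eef_pos: [478.5, -163.4, 62.9]
tcp_rot: [3.141, 0.0, -0.243]
ft_force: [-1.0, -1.1, -0.3]
opening: 0.004
grip_force: 0.7
```

Run:
```python
from h import *
s=state();print(s['eef_pos'],w2s(s['eef_pos']),s['ft_force'])
c=calibration('wrist');im=read_camera('wrist');cv2.imwrite('pics/w2.png',im[:,:,::-1])
for n in(0,.1,.2,.3,.5): print(n,proj('wrist',np.append(s2w((48*np.cos(n),-75+48*np.sin(n))),28),c).round(1),proj('wrist',np.append(s2w((22*np.cos(n),-75+22*np.sin(n))),28),c).round(1))
```

```text
[ 478.52173521 -163.38807463   62.94412102] [-43.71204214 -99.91346235] [-1.04255669 -1.11211603 -0.33080377]
0 [214.8  68.3] [215.8 112.5]
0.1 [206.9  68.7] [212.3 112.6]
0.2 [199.   69.9] [208.9 113.2]
0.3 [191.4  71.9] [205.5 114. ]
0.5 [177.2  78.3] [199.1 116.8]
```

View pics/w2.png

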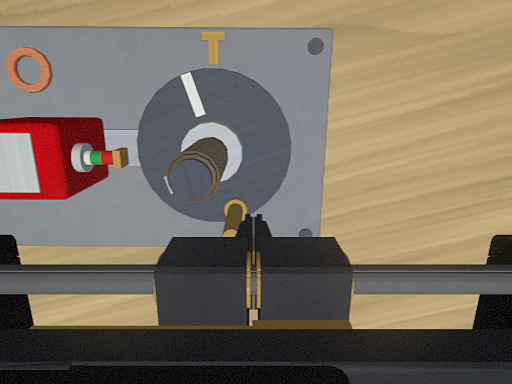

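The line end is at (186,73) and its inner end at (201,115), giving nest ≈ 0.38. The fingertip is touching the dog, and about 15 mm more along stand y is needed.

>>> {"name": "arm_command", "arguments": {"delta_pos": [[0.003,0.012,0],[0.006,0.024,0],[0.009,0.036,0],[0.012,0.048,0],[0.014,0.055,0]], "delta_rot": [[0,0,0],[0,0,0],[0,0,0],[0,0,0],[0,0,0]], "claw": [1,1,1,1,1]}}

```text
t: 3.12
eef_pos: [482.7, -150.0, 62.2]
tcp_rot: [3.142, -0.0, -0.243]
ft_force: [-1.9, -2.3, 1.2]
opening: 0.007
grip_force: 1.2
```

```bash
cat > nest.py <<'E'
from h import *
s=state();print(s['t'],s['eef_pos'],w2s(s['eef_pos']),s['ft_force'])
c=calibration('wrist');im=read_camera('wrist');cv2.imwrite('pics/n.png',im[:,:,::-1])
h=cv2.cvtColor(im,cv2.COLOR_RGB2HSV)
# white line pixels: bright, unsaturated, on the dial ring (stand frame, z=28)
ys,xs=np.where((h[...,2]>175)&(h[...,1]<50))
P=np.array([w2s(ray('wrist',(x,y),28,c)) for x,y in zip(xs,ys)])-[0,-75]
r=np.hypot(*P.T);k=(r>24)&(r<51)&(P[:,0]>5)
Q=P[k];print('line n',len(Q),'centroid angle',np.arctan2(Q[:,1].mean(),Q[:,0].mean()),'r',r[k].min(),r[k].max())
ys,xs=np.where((h[...,0]>15)&(h[...,0]<28)&(h[...,1]>120)&(h[...,2]>100))
P=np.array([w2s(ray('wrist',(x,y),17,c)) for x,y in zip(xs,ys)]);k=(P[:,0]>52)&(P[:,0]<74)&(abs(P[:,1]+75)<15)
print('mark',k.sum(),P[k].mean(0))
E
python3 nest.py
```

```text
3.1167 [ 482.70263593 -150.02469403   62.16807044] [-42.96826684 -85.93109236] [-1.91149993 -2.25594469  1.19675381]
line n 425 centroid angle 0.06391843648552399 r 24.035601762138278 47.49521617122359
mark 400 [ 63.16885101 -72.75385111]
```

>>> {"name": "arm_command", "arguments": {"delta_pos": [[0.001,0.003,0],[0.001,0.005,0],[0.001,0.005,0],[0.001,0.005,0],[0.001,0.005,0]], "delta_rot": [[0,0,0],[0,0,0],[0,0,0],[0,0,0],[0,0,0]], "claw": [1,1,1,1,1]}}

```text
t: 3.58
eef_pos: [482.9, -149.3, 62.2]
tcp_rot: [3.142, -0.0, -0.244]
ft_force: [-0.2, -0.7, 0.2]
opening: 0.004
grip_force: 0.3
```

>>> {"name": "arm_command", "arguments": {"delta_pos": [[-0.01,-0.03,0],[-0.02,-0.06,0],[-0.025,-0.06,0.1],[-0.025,-0.06,0.25],[-0.025,-0.06,0.4]], "delta_rot": [[0,0,0],[0,0,0],[0,0,0],[0,0,0],[0,0,0]], "claw": [1,1,1,1,1]}}

```text
t: 4.0
eef_pos: [475.7, -164.8, 162.8]
tcp_rot: [-3.141, 0.003, -0.244]
ft_force: [-0.1, -0.3, 0.2]
opening: 0.008
grip_force: 0.0
```

```bash
cat >> nest.py <<'E'
d=cv2.fitLine(Q.astype(np.float32),cv2.DIST_L2,0,.01,.01).ravel();print('line dir',np.arctan2(d[1],d[0]))
E
python3 nest.py
```

```text
4.0 [ 475.69110037 -164.84813001  162.75859902] [ -46.09330495 -102.02860838] [-0.09470586 -0.33351762  0.23656112]
line n 179 centroid angle 0.042021634565466114 r 24.030130618619488 47.62773189298784
mark 154 [ 63.59931397 -72.29302532]
line dir -0.054240633
```

View pics/n.png

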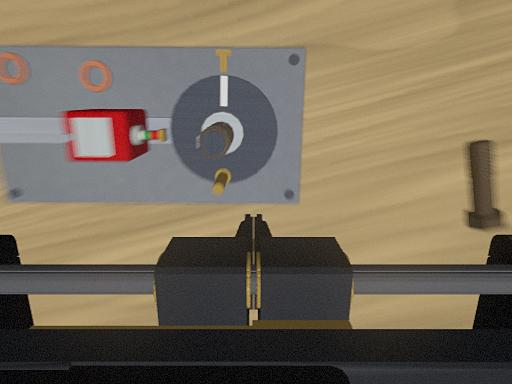

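The line and mark now line up (line at (223,90), mark at (223,60)), so nest is within about 0.04. Next I'll go behind the checker.

>>> {"name": "arm_command", "arguments": {"delta_pos": [[0.07,0.13,0.03],[0.14,0.26,0.03],[0.22,0.4,0.03],[0.29,0.53,0.03],[0.358,0.66,0]], "delta_rot": [[0,0,0],[0,0,0],[0,0,0],[0,0,0],[0,0,0]], "claw": [1,1,1,1,1]}}

```text
t: 4.47
eef_pos: [567.4, 1.6, 163.3]
tcp_rot: [-3.141, -0.003, -0.244]
ft_force: [0.3, -0.3, -0.0]
opening: 0.004
grip_force: 0.0
```

>>> {"name": "arm_command", "arguments": {"delta_pos": [[0,0,0],[0,0,-0.14],[0,0,-0.28],[0,0,-0.42],[0,0,-0.42]], "delta_rot": [[0,0,0],[0,0,0],[0,0,0],[0,0,0],[0,0,0]], "claw": [1,1,1,1,1]}}

```text
t: 4.88
eef_pos: [563.1, 0.2, 51.8]
tcp_rot: [3.14, 0.009, -0.244]
ft_force: [-0.7, -0.3, -1.6]
opening: 0.006
grip_force: 0.0
```

Run:
```python
from h import *
s=state();print(s['eef_pos'],w2s(s['eef_pos']),s['ft_force'])
im=read_camera('wrist');cv2.imwrite('pics/w3.png',im[:,:,::-1])
```

```text
[5.63135215e+02 2.35211275e-01 5.18342652e+01] [-2.2228498  79.55984377] [-0.66443166 -0.30940405 -1.55319051]
```

View pics/w3.png

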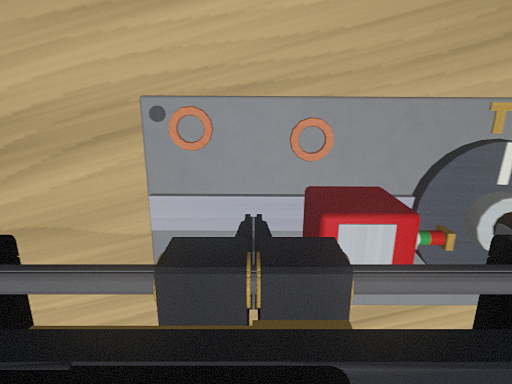

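The finger stands behind the checker's back face (column 303) with a gap. The plunger and foot show at (430–455,238) and are clear of the bolt. I'll push up to just short of contact.

>>> {"name": "arm_command", "arguments": {"delta_pos": [[0.005,-0.01,0.03],[-0.002,-0.039,0.03],[-0.01,-0.068,0.03],[-0.017,-0.097,0.03],[-0.021,-0.116,0.03]], "delta_rot": [[0,0,0],[0,0,0],[0,0,0],[0,0,0],[0,0,0]], "claw": [1,1,1,1,1]}}

```text
t: 5.35
eef_pos: [561.0, -29.3, 65.9]
tcp_rot: [-3.141, -0.002, -0.244]
ft_force: [1.0, 6.7, 4.3]
opening: -0.0
grip_force: 4.0
```

>>> {"name": "arm_command", "arguments": {"delta_pos": [[-0.004,-0.016,0],[-0.008,-0.032,0],[-0.012,-0.048,0],[-0.016,-0.064,0],[-0.02,-0.078,0]], "delta_rot": [[0,0,0],[0,0,0],[0,0,0],[0,0,0],[0,0,0]], "claw": [1,1,1,1,1]}}

```text
t: 5.77
eef_pos: [556.3, -47.8, 65.8]
tcp_rot: [-3.141, -0.002, -0.244]
ft_force: [1.7, 6.7, 7.4]
opening: 0.002
grip_force: 5.0
```

Run:
```python
from h import *
s=state();print(s['eef_pos'],w2s(s['eef_pos']),s['ft_force'])
im=read_camera('wrist');cv2.imwrite('pics/w4.png',im[:,:,::-1])
cv2.imwrite('pics/w4c.png',cv2.resize(im[90:270,240:512,::-1],None,fx=2.8,fy=2.8,interpolation=cv2.INTER_CUBIC))
```

```text
[556.29879249 -47.83256468  65.78226095] [ 3.04885852 31.29539669] [1.67342391 6.68062279 7.42429212]
```

View pics/w4c.png

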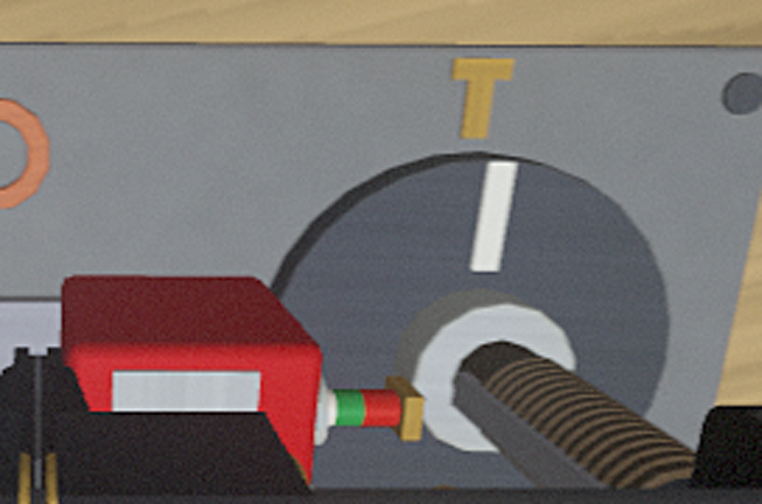

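The foot's face is at crop column 422 and still clear of the bolt. The white, green and red bands are fully out, and the line still points at the mark.

```bash
python3 nest.py
python3 - <<'E'
from h import *
c=calibration('wrist')
f=lambda p:((p[0]+.5)/2.8-.5+240,(p[1]+.5)/2.8-.5+90)
for n,p,z in [('foot hi far',(416,380),64),('foot near-top edge',(422,397),64),('foot bottom',(422,438),64),('mouth',(325,400),58),('white/green',(336,408),62),('green/red',(366,408),62),('boltbaseL',(455,385),42),('boltbase top',(500,343),42),('collar top L',(415,385),42),('collar R',(576,365),42),('dialL',(275,290),28),('dialR',(668,300),28)]:
    print(n,w2s(ray('wrist',f(p),z,c)).round(1))
E
```

```text
5.8167 [556.15558595 -48.30116297  65.79579469] [ 3.02607193 30.8059345 ] [0.65480177 4.38362243 7.78202212]
line n 326 centroid angle 0.014495360415745407 r 24.0046834687683 46.8776691830979
mark 317 [ 63.08113182 -72.4039179 ]
line dir -0.041851472
foot hi far [  7.2 -45.7]
foot near-top edge [  3.4 -47.3]
foot bottom [ -5.8 -48.4]
mouth [  0.1 -29.5]
white/green [  0.  -30.5]
green/red [  0.  -36.8]
boltbaseL [ -2.9 -64.8]
boltbase top [  7.5 -73.8]
collar top L [ -2.9 -55.6]
collar R [  2.2 -92.1]
dialL [ 15.8 -25.2]
dialR [  13.7 -120.6]
```

Run:
```python
from h import *
c=calibration('wrist');im=cv2.imread('pics/n.png');h=cv2.cvtColor(im,cv2.COLOR_BGR2HSV)
g=cv2.GaussianBlur(h[...,1],(5,5),0).astype(float)
E=[]
for x in range(130,500,4):   # wood (saturated) -> plate (grey), going down
    k=np.where(g[:180,x]<70)[0]
    if len(k): E.append((x,k[0]))
P=np.array([w2s(ray('wrist',p,16,c)) for p in E]);P=P[abs(P[:,0]-np.median(P[:,0]))<4]
d=cv2.fitLine(P.astype(np.float32),cv2.DIST_HUBER,0,.01,.01).ravel();d*=np.sign(d[1])
print(len(P),'edge x',P[:,0].mean(),'y range',P[:,1].min(),P[:,1].max(),'psi',np.arctan2(-d[0],d[1]))
```

```text
93 edge x 73.4607834505074 y range -130.66102094914586 114.52435861468463 psi -0.00086529646
```

>>> {"name": "arm_command", "arguments": {"delta_pos": [[-0.004,-0.015,0],[-0.008,-0.03,0],[-0.011,-0.045,0],[-0.015,-0.058,0],[-0.015,-0.058,0]], "delta_rot": [[0,0,0],[0,0,0],[0,0,0],[0,0,0],[0,0,0]], "claw": [1,1,1,1,1]}}

```text
t: 6.28
eef_pos: [552.5, -62.7, 65.8]
tcp_rot: [-3.141, -0.002, -0.244]
ft_force: [-0.0, 3.8, 6.4]
opening: 0.007
grip_force: 3.8
```

```bash
cat > pl.py <<'E'
from h import *
import sys
s=state();print(s['t'],s['eef_pos'],w2s(s['eef_pos']),s['ft_force'])
c=calibration('wrist');im=read_camera('wrist');cv2.imwrite(f'pics/{sys.argv[1]}.png',im[:,:,::-1])
cv2.imwrite(f'pics/{sys.argv[1]}c.png',cv2.resize(im[170:270,280:420,::-1],None,fx=5,fy=5,interpolation=cv2.INTER_CUBIC))
h=cv2.cvtColor(im,cv2.COLOR_RGB2HSV)
m=(h[...,0]>45)&(h[...,0]<85)&(h[...,1]>100);ys,xs=np.where(m);
if len(xs):
    r=int(np.median(ys));print('green',len(xs),xs.min(),xs.max(),r)
    for x in(xs.min()-.5,xs.max()+.5): print(w2s(ray('wrist',(x,r),61,c)))
    print('row',[im[r,x].tolist() for x in range(xs.min()-8,xs.max()+24)])
E
python3 pl.py p1; python3 nest.py
```

```text
6.2833 [552.53574202 -62.66565389  65.80287405] [ 3.0736495  15.99244045] [-0.04900824  3.83159536  6.36994475]
green 1031 0 511 368
[-97.87500018 186.85407346]
[ -95.66413599 -156.02630326]
6.3333 [552.51213897 -62.59438657  65.77500747] [ 3.03314388 16.05564986] [0.367014   2.80447151 7.10714939]
line n 329 centroid angle 0.014354917639881424 r 24.031460630124556 46.80247756719723
mark 312 [ 63.07439437 -72.52924952]
line dir -0.03851684Traceback (most recent call last):
  File "pl.py", line 11, in <module>
    print('row',[im[r,x].tolist() for x in range(xs.min()-8,xs.max()+24)])
                 ~~^^^^^
IndexError: index 512 is out of bounds for axis 1 with size 512
```

```bash
cat > an.py <<'E'
from h import *
import sys
c=calibration('wrist');im=cv2.imread(f'pics/{sys.argv[1]}.png')[:,:,::-1];h=cv2.cvtColor(np.ascontiguousarray(im),cv2.COLOR_RGB2HSV)
m=(h[...,0]>45)&(h[...,0]<85)&(h[...,1]>100)&(h[...,2]>70);m[:170]=0;m[275:]=0
ys,xs=np.where(m)
if len(xs)>3:
    r=int(np.median(ys));print('green',len(xs),xs.min(),xs.max(),'rows',ys.min(),ys.max())
    print('green mm',[w2s(ray('wrist',(x,r),61,c))[1].round(2) for x in(xs.min()-.5,xs.max()+.5)])
    for x in range(xs.min()-8,xs.max()+26): print(x,im[r,x].tolist(),end=' ')
E
python3 an.py w4; echo; python3 an.py p1
```

```text
green 118 359 369 rows 229 241
green mm [np.float64(-45.03), np.float64(-51.52)]
351 [184, 36, 40] 352 [177, 24, 25] 353 [175, 150, 147] 354 [184, 199, 194] 355 [184, 189, 186] 356 [185, 187, 184] 357 [206, 206, 198] 358 [227, 219, 213] 359 [209, 208, 200] 360 [125, 172, 130] 361 [51, 150, 76] 362 [60, 151, 80] 363 [67, 155, 87] 364 [59, 152, 83] 365 [62, 152, 83] 366 [67, 154, 87] 367 [61, 154, 80] 368 [63, 159, 92] 369 [67, 153, 84] 370 [160, 113, 67] 371 [203, 46, 46] 372 [192, 52, 46] 373 [192, 53, 46] 374 [191, 50, 39] 375 [189, 47, 42] 376 [193, 54, 49] 377 [188, 44, 39] 378 [190, 47, 43] 379 [188, 48, 43] 380 [193, 55, 45] 381 [195, 48, 49] 382 [182, 51, 42] 383 [113, 54, 41] 384 [117, 100, 54] 385 [175, 145, 77] 386 [183, 155, 85] 387 [178, 148, 75] 388 [181, 150, 82] 389 [182, 150, 78] 390 [181, 154, 87] 391 [178, 173, 162] 392 [181, 188, 198] 393 [180, 188, 193] 394 [180, 186, 189] 
green 97 358 365 rows 229 241
green mm [np.float64(-44.44), np.float64(-49.16)]
350 [196, 41, 47] 351 [190, 43, 49] 352 [182, 16, 25] 353 [173, 122, 116] 354 [170, 183, 179] 355 [189, 194, 191] 356 [197, 195, 194] 357 [170, 180, 168] 358 [45, 150, 73] 359 [60, 154, 77] 360 [68, 156, 85] 361 [66, 154, 84] 362 [73, 161, 93] 363 [66, 155, 84] 364 [64, 157, 87] 365 [46, 165, 88] 366 [154, 138, 75] 367 [203, 37, 42] 368 [197, 53, 50] 369 [195, 54, 50] 370 [194, 48, 47] 371 [193, 44, 46] 372 [193, 49, 46] 373 [193, 49, 44] 374 [194, 52, 47] 375 [194, 55, 50] 376 [194, 51, 48] 377 [198, 50, 48] 378 [184, 50, 47] 379 [111, 44, 25] 380 [120, 100, 58] 381 [173, 144, 76] 382 [185, 157, 84] 383 [182, 152, 82] 384 [181, 150, 76] 385 [183, 155, 86] 386 [188, 156, 76] 387 [162, 133, 80] 388 [62, 62, 73] 389 [77, 73, 79] 390 [84, 79, 82]
```

>>> {"name": "arm_command", "arguments": {"delta_pos": [[-0.001,-0.004,0],[-0.002,-0.008,0],[-0.003,-0.012,0],[-0.004,-0.015,0],[-0.004,-0.015,0]], "delta_rot": [[0,0,0],[0,0,0],[0,0,0],[0,0,0],[0,0,0]], "claw": [1,1,1,1,1]}}

```text
t: 6.8
eef_pos: [551.7, -65.9, 65.8]
tcp_rot: [-3.141, -0.002, -0.244]
ft_force: [0.8, 6.2, 7.4]
opening: 0.001
grip_force: 5.1
```

```bash
python3 pl.py p2 2>/dev/null|head -1; python3 an.py p2; python3 nest.py
```

```text
6.8 [551.67441971 -65.88455869  65.80806503] [ 3.03571123 12.66050634] [0.82444705 6.18409236 7.35992646]
green 25 357 359 rows 230 241
green mm [np.float64(-47.22), np.float64(-48.99)]
349 [199, 50, 53] 350 [194, 40, 45] 351 [185, 35, 41] 352 [176, 20, 23] 353 [180, 153, 151] 354 [190, 204, 200] 355 [188, 193, 188] 356 [187, 190, 185] 357 [144, 175, 149] 358 [55, 157, 80] 359 [53, 161, 88] 360 [131, 144, 81] 361 [190, 59, 48] 362 [199, 48, 41] 363 [193, 47, 41] 364 [195, 57, 48] 365 [195, 56, 51] 366 [193, 44, 43] 367 [192, 49, 45] 368 [192, 44, 41] 369 [193, 51, 45] 370 [195, 54, 45] 371 [194, 51, 44] 372 [200, 52, 46] 373 [172, 56, 40] 374 [82, 80, 54] 375 [151, 121, 65] 376 [187, 158, 85] 377 [181, 151, 77] 378 [181, 150, 80] 379 [183, 155, 82] 380 [187, 157, 80] 381 [168, 142, 83] 382 [85, 80, 80] 383 [78, 74, 82] 384 [79, 74, 79] 6.85 [551.67912305 -65.89674525  65.81205908] [ 3.04328412 12.64986279] [1.01802732 6.79222654 7.23424513]
line n 331 centroid angle 0.014843567491523057 r 24.024347113182777 46.79046325106178
mark 313 [ 63.09889739 -72.50851176]
line dir -0.03805721
```

>>> {"name": "arm_command", "arguments": {"delta_pos": [[0.005,0.02,0],[0.015,0.06,0],[0.025,0.12,0],[0.03,0.16,0.1],[0.03,0.16,0.2]], "delta_rot": [[0,0,0],[0,0,0],[0,0,0],[0,0,0],[0,0,0]], "claw": [1,1,1,1,1]}}

```text
t: 7.32
eef_pos: [557.9, -24.1, 114.2]
tcp_rot: [3.141, 0.003, -0.242]
ft_force: [-0.2, 0.2, -0.1]
opening: 0.003
grip_force: 0.0
```

>>> {"name": "arm_command", "arguments": {"delta_pos": [[0,0,0.05],[0,0,0.05],[0,0,0.05],[0,0,0.05],[0,0,0.05]], "delta_rot": [[0,0,0],[0,0,0],[0,0,0],[0,0,0],[0,0,0]], "claw": [1,1,1,1,1]}}

```text
t: 7.73
eef_pos: [558.1, -25.9, 126.1]
tcp_rot: [3.141, 0.002, -0.244]
ft_force: [0.1, -0.6, 0.1]
opening: 0.0
grip_force: 0.0
```

```bash
python3 nest.py
python3 - <<'E'
import cv2
im=cv2.imread('pics/n.png');cv2.imwrite('pics/fin.png',cv2.resize(im[60:260,312:512],(600,600),interpolation=cv2.INTER_CUBIC))
E
```

```text
7.7333 [558.07345825 -25.92677682 126.07168846] [-0.65277079 52.95898183] [ 0.11863621 -0.59941963  0.07326093]
line n 205 centroid angle 0.018036632752028055 r 24.006097163038685 46.69058897877271
mark 201 [ 62.87885924 -72.46605048]
line dir -0.03790808
```

View pics/fin.png

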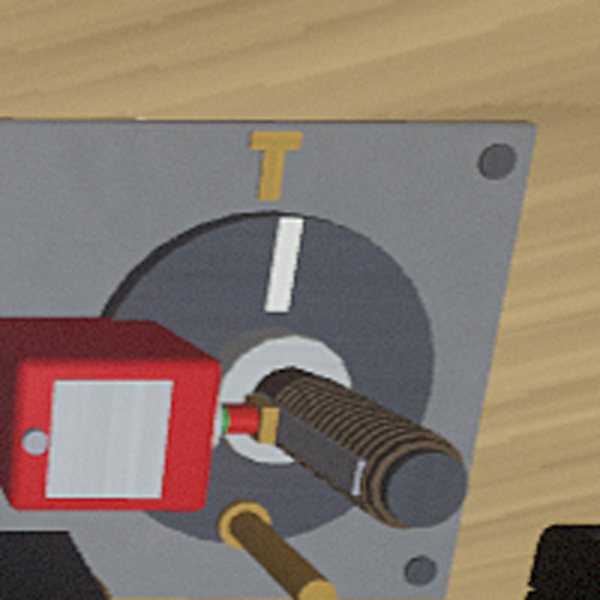

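The foot at (268,425) bears on the bright strip, green shows at the barrel's mouth (225,418), and the line points at the mark. The gripper is clear of everything.

```bash
python3 -c "
from cell import *
print(job_done())"
```

```text
the job is handed in; nothing more can be done
None
```

The job is handed in, with no verdict returned: by my camera estimates the line is about 0.04 rad off the mark and the foot bears on the strip with the plunger about 6 mm in (green band); the gripper is clear, and I saw nothing else disturbed.

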